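# Stage the grinding wheel set on its spindle

## Robot

A 6-joint arm with a two-finger parallel gripper is mounted at the origin on the work surface. World frame = base frame: x ahead of the robot, y to its left, z up, the work surface at z = 0. Lengths are in m, angles in rad, forces in N, time in s.
With the tool pointing down it reaches from about 0.25 to 0.725 m from the base axis. Payload 4 kg.
Tool frame: the origin (TCP) lies midway between the tips of the shut fingers; the grasp point (between the pads) lies 19 mm behind it; z points along the fingers, y is the line along which they close (so a half turn about z gives the same grasp; the last joint's range is limited). The gripper opens to 85 mm and grips with 20 to 120 N. Pads are 22 mm wide; open, the fingers measure 114 mm over their backs; the gripper's body (76 mm by 85 mm) begins 54 mm behind the grasp point. The pads swing forward as they close: fully open they stand 13 mm farther back than shut.
Start: joints at [-1.285, 0.241, 0.005, 1.335, 0, 1.571], TCP at [0.141, -0.48, 0.231] pointing down, gripper open.
Joint ranges: [-2.72, 2.72], [-1.05, 1.87], [-1.09, 1.28], [-1.99, 2.15], [-1.42, 1.44], [-3.14, 3.14]. Speed limits (rad/s): [2.79, 2.79, 3.14, 3.14, 3.14, 3.14].

## Interface

Orientations are given as a unit quaternion [x, y, z, w].
In Python, from workcell import monitor, vision, job gives the robot as it stands.
- The arm moves only by the tool move_arm, never from a script. Its argument "moves" is a list that holds one entry, the list of rows, each a list of 5 numbers: the shift along the world's x, y, z in m, then the turn about the world's z in degrees, then the opening in per cent of the stroke, from 0 (shut) to 100 (fully open). In form: [[[x, y, z, turn, gripper], ...]]. A call has 1 to 5 rows; each row is the pose to reach, as a shift and turn from the pose commanded when the call began; what a row does not reach only later rows make up. A row lasts 1/8 s, in which the tool goes at most 62.5 mm and 10.7 degrees, less where a joint would pass 70% of its speed; a pose out of reach is approached as far as the arm can. A call with a gripper value outside its range is refused whole. The fingers move at their own pace and stop on an object; the grip force is fixed at half the most. Time passes only in rows, so rows that repeat a pose let the fingers close. It gives the time, the measured TCP pose, the force, the opening and the grip force at its end, in the units of the state.
- monitor.get_obs(): the state, without advancing time (a new reading comes with each control period).
- vision.camera(name): name is "side" or "top"; returns a dict with "color" (420x560x3 uint8, red, green, blue), "camera_matrix" (3x3 intrinsics, pixels), "eye" and "attitude" of the camera in the world. Camera axes: x right, y up, looking along -z (the intrinsics and any distortion apply to the point x, -y, -z); pixel columns grow to the right and rows downward; lengths in m; the calibration is good to about 2 mm. A picture is of the moment at which its call begins. There is no depth.
- job.job_done(): hands the job in; it is judged then, once.
The state is a dict: "clock": time; "joint_pos": joint angles; "joint_vel": joint speeds; "tau": joint torques, N m; "eef_pos": TCP position; "tool_rot": TCP orientation; "ft_force": force on the tool from outside, world axes, zero at the start; "ft_torque": the same for the moment, N m; "grip_width": finger opening in m; "grasp_force": force on a finger pad.
Only numpy, scipy, OpenCV 4.12 (cv2) and the standard library are available. Lean on these libraries where they do the work, as an engineer would, in place of code of your own. Each camera call takes 0.05 s, during which the arm holds its last target. There are 200 camera calls.

## Task

Put the loose grinding wheel set back in working order on the thick spindle of the square stand: first the stepped flange with its narrow step upwards, then the wide grinding wheel, then the small plain clamp ring, and the hex nut last, each slipped over the spindle and resting flat on the one below. Lower them down the spindle rather than letting them drop, leave the slim spindle on the round stand empty, and leave the tin, the glue bottle and the screwdriver where they are.

Things in the scene. Friction and masses are not known exactly. Their poses are not given: they have to be found in the camera images.
- flange: Stepped steel flange, lying flat on the bench, step upwards: a disc 60 mm in diameter and 10 mm thick with a narrower round step 44 mm in diameter and 4 mm high on top (14 mm in all), bore 26 mm right through. About 190 g. Origin on the bore's axis in the underside, z up.
- wheel: Dark grey grinding wheel lying flat on the bench: plain disc 68 mm in diameter, 12 mm thick, the widest of the parts, bore 26 mm. About 90 g. Origin on the bore's axis in the underside, z up.
- clamp_ring: Plain round white plastic clamp ring lying flat on the bench: 40 mm in diameter, 10 mm thick, no step, bore 26 mm. About 20 g. Origin on the bore's axis in the underside, z up.
- nut: Dark steel hexagon nut lying flat on the bench: 36 mm across flats, 41 mm across corners, 14 mm high, hexagonal smooth bore 26 mm across flats. About 60 g. Origin on the bore's axis in the underside, z up; two of its outer flats face along its own +x and -x, the others every 60 degrees.
- spindle: Target, fixed: grey square plate 84 x 84 mm, 8 mm thick, with a thick upright steel spindle 18 mm in diameter (4 mm play all round in the bores), straight to 50 mm above the bench, tapering to a 6 mm tip at 62 mm. Origin under the plate's middle at bench height, z up. Stacked, the undersides of flange, wheel, clamp ring and nut lie 8, 22, 34 and 44 mm above the bench.
- slim_spindle: A second fixed stand, to be left empty: a grey round base plate 84 mm in diameter, 8 mm thick, with a slim spindle 9 mm in diameter, likewise 62 mm high. Origin under the middle of the plate at bench height, z up.
- tin: Bystander: closed paint tin with a red band, 76 mm in diameter, 85 mm high, standing beyond the work. Origin at the centre of its underside.
- glue: Bystander: white glue bottle with a blue cap, 40 mm in diameter, 100 mm high, standing to the robot's right. Origin at the centre of its underside.
- screwdriver: Bystander: screwdriver with a red handle lying to the robot's left. Its own x axis runs from handle to tip.
Not all that is in view belongs to the job. Leave any red look-alike of the nut alone.

How it is judged:
At the end, for the whole second after the job is handed in: Flange, wheel, clamp ring and nut are stacked in this order, bottom to top, on the thick spindle: each one's axis within 7 mm of the spindle's, its underside within 3 mm below to 3.5 mm above its seat in the stack (8, 22, 34 and 44 mm above the bench), level within 0.12 rad, released and at rest (horizontal distance between each of flange, wheel, clamp_ring, nut and spindle below 0.007 m and z of flange in the frame of spindle between 0.005 and 0.0115 m and angle between each of flange, wheel, clamp_ring, nut's own z axis and vertical below 0.12 rad and linear speed of each of flange, wheel, clamp_ring, nut below 0.02 m/s and angular speed of each of flange, wheel, clamp_ring, nut below 0.2 rad/s and z of wheel in the frame of spindle between 0.019 and 0.0255 m and z of clamp_ring in the frame of spindle between 0.031 and 0.0375 m and z of nut in the frame of spindle between 0.041 and 0.0475 m); the robot touches nothing.
It fails at once if a part is dropped down the spindle (faster than 0.55 m/s while around the thick spindle and below its tip) ((horizontal distance between flange and spindle below 0.02 m and z of flange in the frame of spindle below 0.062 m and linear speed of flange above 0.55 m/s) or (horizontal distance between wheel and spindle below 0.02 m and z of wheel in the frame of spindle below 0.062 m and linear speed of wheel above 0.55 m/s) or (horizontal distance between clamp_ring and spindle below 0.02 m and z of clamp_ring in the frame of spindle below 0.062 m and linear speed of clamp_ring above 0.55 m/s) or (horizontal distance between nut and spindle below 0.02 m and z of nut in the frame of spindle below 0.062 m and linear speed of nut above 0.55 m/s)).
It fails at once if the tin, the glue bottle or the screwdriver is moved by more than 30 mm (distance of any of tin, glue, screwdriver from where it was at the start of the episode above 0.03 m).
It fails at once if a part is threaded onto the slim spindle ((horizontal distance between flange and slim_spindle below 0.012 m and z of flange in the frame of slim_spindle below 0.05 m) or (horizontal distance between wheel and slim_spindle below 0.012 m and z of wheel in the frame of slim_spindle below 0.05 m) or (horizontal distance between clamp_ring and slim_spindle below 0.012 m and z of clamp_ring in the frame of slim_spindle below 0.05 m) or (horizontal distance between nut and slim_spindle below 0.012 m and z of nut in the frame of slim_spindle below 0.05 m)).
It also fails if it takes over 106 s, if anything falls off the work surface, if the arm or the gripper's body presses on something with over 40 N, if the wrist force passes 120 N, or if a joint passes its speed limit or range.

## Working session

There is one attempt and no reset: what is moved stays moved. The work goes in short steps, Python scripts to look and compute and a tool call to move; the robot and the scene stay as the last step left them, time stands still between calls to the robot, and variables do not carry over. Pictures are saved under pics/ and viewed, at most 15 in all, crops included, and the job is handed in when it is done.

Besides the shell and the picture viewer there is one more tool, called after "Call:" as name(argument=value, ...) on one line, values as JSON. move_arm: Moves the arm, as the interface text tells. Its arguments: {"type":"object","properties":{"moves":{"type":"array","items":{"type":"array","items":{"type":"array","items":{"type":"number"}}}}},"required":["moves"]}

```bash
mkdir -p pics; ls; python3 - <<'E'
from workcell import monitor, vision
import cv2
o=monitor.get_obs();print(o['clock'],o['eef_pos'],o['tool_rot'],o['grip_width'])
for n in('top','side'):
    c=vision.camera(n);cv2.imwrite(f'pics/{n}0.png',c['color'][:,:,::-1]);print(n,c['camera_matrix'],c['eye'],c['attitude'],c.keys())
E
```

```text
pics
0.0 [ 0.14078309 -0.47908219  0.23041387] [ 9.89806049e-01  1.42417860e-01 -1.60322034e-04 -1.05517556e-03] 0.08574359373352469
top [[491.93426887   0.         272.50618975]
 [  0.         491.93426887 211.02485399]
 [  0.           0.           1.        ]] [ 0.44503132 -0.00264591  1.20071598] [-0.04337862  0.04618346  0.70883784 -0.70251997] dict_keys(['color', 'camera_matrix', 'eye', 'attitude'])
side [[395.73555729   0.         279.49650258]
 [  0.         395.73555729 212.47241122]
 [  0.           0.           1.        ]] [ 0.28048913 -0.46640887  0.65985605] [ 0.34975295 -0.12075584 -0.281157    0.88546126] dict_keys(['color', 'camera_matrix', 'eye', 'attitude'])
```

View pics/top0.png

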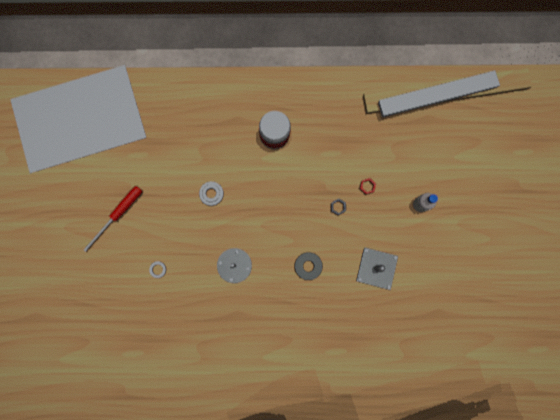

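View pics/side0.png

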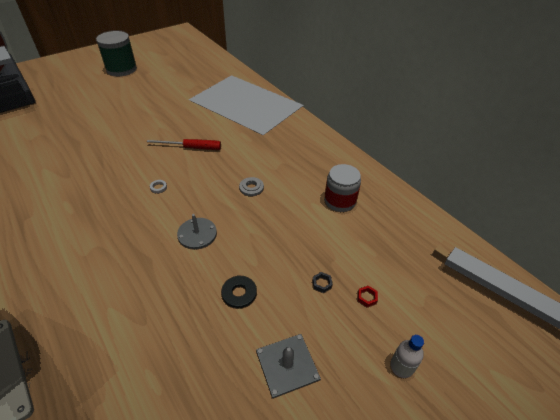

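Top view candidates:
- The flange is the stepped ring at (211,194), and the clamp ring is the small white one at (157,270).
- The wheel is at (308,266). The nut is the dark hex at (338,207); the red hex at (368,186) is the decoy.
- The thick spindle is on the square plate at (378,268), and the slim one is on the round plate at (234,266).

I'll measure these and confirm them in one crop.

```bash
cat > h.py <<'E'
import numpy as np, cv2
from scipy.spatial.transform import Rotation as R
from workcell import monitor, vision
def ray(c,uv):
    K=c['camera_matrix'];d=np.array([(uv[0]-K[0,2])/K[0,0],-(uv[1]-K[1,2])/K[1,1],-1.])
    return R.from_quat(c['attitude']).apply(d)
def onplane(c,uv,z):
    d=ray(c,uv);e=np.array(c['eye']);return e+d*(z-e[2])/d[2]
def pix(c,p):
    q=R.from_quat(c['attitude']).inv().apply(np.array(p)-c['eye']);K=c['camera_matrix']
    return np.array([K[0,0]*q[0]/-q[2]+K[0,2],K[1,1]*-q[1]/-q[2]+K[1,2]])
def blob(c,uv,r,smax=70):
    """largest low-saturation blob near uv: hull moments centre, contour"""
    u,v=map(int,uv);hsv=cv2.cvtColor(c['color'],cv2.COLOR_RGB2HSV)
    m=np.zeros(hsv.shape[:2],np.uint8);y0,x0=max(v-r,0),max(u-r,0)
    m[y0:v+r,x0:u+r]=(hsv[y0:v+r,x0:u+r,1]<smax)*255
    k=max(cv2.findContours(m,cv2.RETR_EXTERNAL,cv2.CHAIN_APPROX_NONE)[0],key=cv2.contourArea)
    h=cv2.convexHull(k);M=cv2.moments(h);return np.array([M['m10']/M['m00'],M['m01']/M['m00']]),k
E
python3 - <<'E'
from h import *
cs={n:vision.camera(n) for n in('top','side')}
T=dict(flange=((211,194),(251,186),20,.006),wheel=((308,266),(239,291),24,.006),ring=((157,270),(158,186),15,.005),nut=((338,207),(322,282),15,.007),plate=((378,268),(288,364),34,.006),slim=((234,266),(197,233),26,.006))
for n,(a,b,r,z) in T.items():
    for cn,uv in(('top',a),('side',b)):
        c=cs[cn]; ct,k=blob(c,uv,r); P=onplane(c,ct,z)
        B=cv2.boundingRect(k); print(n,cn,ct.round(1),B,'xyz',P.round(4))
for n,uv,z in(('tin',(275,120),.085),('glue',(432,199),.1),('red',(368,186),.007)):print(n,onplane(cs['top'],uv,z).round(3))
t=cs['top']['color'];s=cs['side']['color']
f=lambda im,u,v,r=26:cv2.resize(im[v-r:v+r,u-r:u+r],(260,260),interpolation=cv2.INTER_CUBIC)
a=np.hstack([f(t,353,197),f(t,211,194),f(t,157,270)]);b=np.hstack([f(s,345,289,36),f(s,251,186),f(t,378,268)])
cv2.imwrite('pics/crop.png',np.vstack([a,b])[:,:,::-1])
E
```

```text
flange top [210.9 193.1] (199, 181, 25, 25) xyz [0.6431 0.143  0.006 ]
flange side [251. 186.] (239, 177, 25, 19) xyz [0.6448 0.1412 0.006 ]
wheel top [308.1 265.8] (295, 252, 27, 28) xyz [ 0.4632 -0.0927  0.006 ]
wheel side [238.6 291.3] (222, 276, 34, 32) xyz [ 0.465  -0.0939  0.006 ]
ring top [157.1 269.2] (149, 261, 17, 17) xyz [0.4584 0.2716 0.005 ]
ring side [157.9 185.9] (150, 180, 17, 13) xyz [0.4607 0.2697 0.005 ]
nut top [338.1 206.3] (331, 198, 15, 17) xyz [ 0.6075 -0.1688  0.007 ]
nut side [321.9 281.8] (313, 272, 19, 21) xyz [ 0.6091 -0.1692  0.007 ]
plate top [376.8 268.3] (356, 248, 42, 42) xyz [ 0.4556 -0.2587  0.006 ]
plate side [287.1 365.2] (256, 334, 65, 64) xyz [ 0.4564 -0.262   0.006 ]
slim top [233.9 265.3] (217, 248, 35, 36) xyz [0.466  0.0863 0.006 ]
slim side [196.4 232.1] (177, 214, 40, 35) xyz [0.4682 0.0849 0.006 ]
tin [ 0.802 -0.016  0.085]
glue [ 0.61  -0.369  0.1  ]
red [ 0.657 -0.244  0.007]
```

View pics/crop.png

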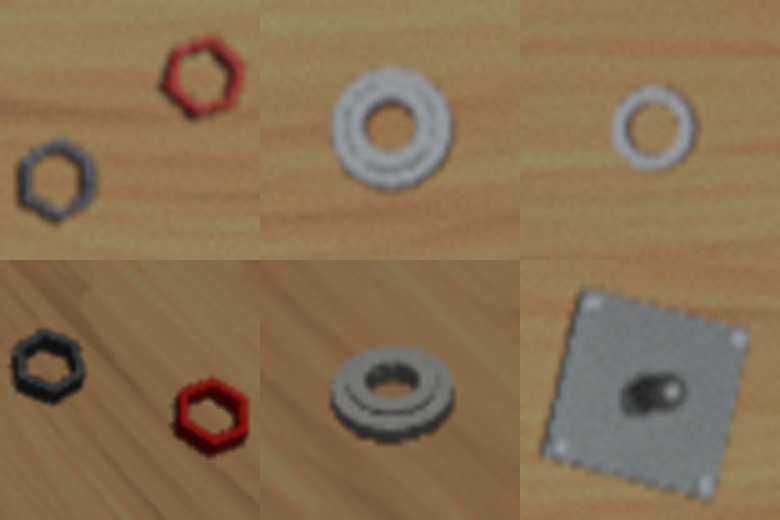

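The crop confirms it: the dark grey hex is the nut, the red one is the look-alike, and the flange's step faces up. I'm moving to the flange at about (0.644, 0.142).

Call:
move_arm(moves=[[[0.036,0.045,0,-4,85],[0.072,0.09,0,-8,85],[0.108,0.135,0,-12,85],[0.144,0.18,0,-16,85],[0.18,0.225,0,-16,85]]])

```text
clock: 0.82
eef_pos: [0.3218, -0.2532, 0.2313]
tool_rot: [1.0, 0.003, 0.0, 0.0]
ft_force: [0.6, 0.0, -0.7]
grip_width: 0.0726
grasp_force: 0.0
```

Call:
move_arm(moves=[[[0.036,0.045,0,0,85],[0.072,0.09,0,0,85],[0.108,0.135,0,0,85],[0.144,0.18,0,0,85],[0.18,0.225,0,0,85]]])

```text
clock: 1.45
eef_pos: [0.5019, -0.028, 0.2312]
tool_rot: [1.0, 0.003, 0.0, 0.0]
ft_force: [1.5, -1.3, -0.0]
grip_width: 0.0725
grasp_force: 0.0
```

```bash
python3 - <<'E'
from h import *
o=monitor.get_obs();print(o['clock'],o['eef_pos'],R.from_quat(o['tool_rot']).as_matrix().round(3),o['grip_width'])
c=vision.camera('top')
hsv=cv2.cvtColor(c['color'],cv2.COLOR_RGB2HSV)
# spindle tip: estimate from given pixel
print(onplane(c,(382.8,268.6),.062),pix(c,(.456,-.2605,.062)),pix(c,(.456,-.2605,.008)))
_,k=blob(c,(378,268),34);r=cv2.minAreaRect(k);print(r,onplane(c,r[0],.008))
ct,k=blob(c,(338,207),15);p=k[:,0]-ct
a=np.arctan2(-p[:,1],p[:,0]);rr=np.hypot(*p.T);ph=np.angle(np.sum((rr-rr.mean())*np.exp(6j*a)))
print('corner angle (image, deg, mod 60)',np.degrees(ph)/6)
E
```

```text
1.45 [ 0.50187613 -0.02802077  0.23122702] [[ 1.     0.007  0.   ]
 [ 0.007 -1.    -0.   ]
 [ 0.     0.    -1.   ]] 0.07251539911412763
[ 0.45435392 -0.26038793  0.062     ] [382.8218208  267.87947897] [377.76204181 268.14331516]
((376.9411926269531, 268.2353210449219), (35.89527130126953, 35.410194396972656), 14.03624439239502) [ 0.45579785 -0.25851225  0.008     ]
corner angle (image, deg, mod 60) -4.425487400040448
```

Call:
move_arm(moves=[[[0.036,0.043,0,0,85],[0.072,0.085,0,0,85],[0.108,0.128,0,0,85],[0.142,0.17,-0.03,0,85],[0.142,0.17,-0.09,0,85]]])

```text
clock: 2.12
eef_pos: [0.645, 0.066, 0.1716]
tool_rot: [0.999, 0.043, 0.001, -0.018]
ft_force: [-0.1, -0.4, -0.5]
grip_width: 0.0727
grasp_force: 0.0
```

Call:
move_arm(moves=[[[0,0,-0.05,0,85],[0,0,-0.09,0,85],[0,0,-0.11,0,85],[0,0,-0.11,0,85]]])

```text
clock: 2.62
eef_pos: [0.6399, 0.0646, 0.0581]
tool_rot: [0.999, 0.043, -0.004, -0.017]
ft_force: [0.4, 0.7, -0.0]
grip_width: 0.0727
grasp_force: 0.0
```

```bash
python3 - <<'E'
from h import *
o=monitor.get_obs();print(o['clock'],o['eef_pos'],o['ft_force'])
c=vision.camera('side');u,v=251,186
cv2.imwrite('pics/c1.png',cv2.resize(c['color'][v-60:v+40,u-65:u+65],None,fx=6,fy=6,interpolation=cv2.INTER_CUBIC)[:,:,::-1])
E
```

```text
2.625 [0.63990472 0.06464458 0.05811341] [ 0.38248432  0.65178702 -0.02705184]
```

View pics/c1.png

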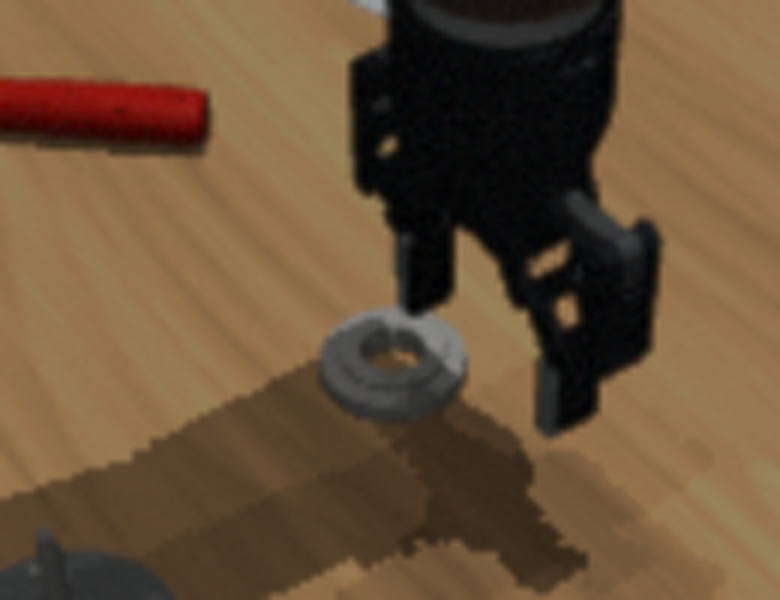

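The crop shows the gripper about 75 mm short of the flange in y and slightly tilted: the high path ran into the reach limit. I'll correct it lower down.

Call:
move_arm(moves=[[[0,0.03,0.03,0,85],[0.004,0.077,0.03,-5,85],[0.004,0.077,0.03,-5,85],[0.004,0.077,0.03,-5,85]]])

```text
clock: 3.18
eef_pos: [0.6508, 0.0874, 0.0903]
tool_rot: [0.998, 0.049, -0.004, -0.039]
ft_force: [-0.5, -0.2, -0.6]
grip_width: 0.0725
grasp_force: 0.0
```

```bash
python3 - <<'E'
from h import *
o=monitor.get_obs();print(o['joint_pos'].round(3) if hasattr(o['joint_pos'],'round') else o['joint_pos'],o['joint_vel'],o['tau'])
E
```

```text
[0.097 0.638 0.244 1.182 0.078 3.141] [ 0.00308339  0.00278111 -0.01018342 -0.0002047   0.00148774  0.00065001] [ 4.34609712e-02 -5.44164169e+01  2.44956905e+01 -1.19714750e-02
  2.58005848e-01 -3.51901981e-04]
```

Joint 6 is at its limit, not the reach. I'll turn the tool by about +55° (equivalent for the hex flats), then go on.

Call:
move_arm(moves=[[[0,0,0.01,10,85],[0,0,0.01,20,85],[-0.003,0.015,0.01,30,85],[-0.006,0.03,0.01,40,85],[-0.007,0.054,0.01,50,85]]])

```text
clock: 3.8
eef_pos: [0.6435, 0.1412, 0.1]
tool_rot: [0.883, 0.468, -0.021, -0.034]
ft_force: [-0.3, -0.9, 0.5]
grip_width: 0.0725
grasp_force: 0.0
```

```bash
python3 - <<'E'
from h import *
o=monitor.get_obs();print(o['eef_pos'],R.from_quat(o['tool_rot']).as_matrix().round(3),o['joint_pos'])
E
```

```text
[0.64354666 0.14124662 0.09998429] [[ 0.561  0.825 -0.069]
 [ 0.828 -0.559  0.04 ]
 [-0.005 -0.08  -0.997]] [0.19171415 0.68068868 0.34781422 1.29803817 0.05286228 2.35629877]
```

The tool kept a tilt of about 0.08 rad from that infeasible demand, and moves can't command tilt directly. I'll turn the tool until the tilt points inwards along the radius, then push against the outer reach limit, which should tilt it back outwards.

Call:
move_arm(moves=[[[0,0,0.03,10,85],[0.0,0,0.06,20,85],[0,0,0.1,30,85],[0.02,0.005,0.1,42,85],[0.02,0.005,0.1,42,85]]])

```text
clock: 4.42
eef_pos: [0.6646, 0.1471, 0.1999]
tool_rot: [0.658, 0.752, -0.031, -0.025]
ft_force: [0.4, -0.3, -1.2]
grip_width: 0.0726
grasp_force: 0.0
```

Call:
move_arm(moves=[[[0.04,0.009,0,0,85],[0.06,0.013,0,0,85]]])

```text
clock: 4.68
eef_pos: [0.7236, 0.1595, 0.1984]
tool_rot: [0.659, 0.751, -0.033, -0.026]
ft_force: [0.3, 0.4, 0.5]
grip_width: 0.0726
grasp_force: 0.0
```

```bash
cat >s.py <<'E'
from h import *
o=monitor.get_obs();M=R.from_quat(o['tool_rot']).as_matrix()
print(round(o['clock'],2),np.round(o['eef_pos'],4),'z',M[:,2].round(3),'yaw',np.degrees(np.arctan2(M[1,0],M[0,0])).round(1),'q',np.round(o['joint_pos'],3))
E
python3 s.py
```

```text
4.67 [0.7236 0.1595 0.1984] z [-0.082 -0.015 -0.997] yaw 97.5 q [0.216 0.903 1.025 1.776 0.003 1.655]
```

Call:
move_arm(moves=[[[0.03,0.007,0,0,85],[0.05,0.011,0,0,85]]])

```text
clock: 4.92
eef_pos: [0.7549, 0.1664, 0.1836]
tool_rot: [0.659, 0.751, -0.03, -0.024]
ft_force: [0.9, 0.0, -0.8]
grip_width: 0.0723
grasp_force: 0.0
```

```bash
python3 s.py
```

```text
4.92 [0.7549 0.1664 0.1836] z [-0.077 -0.014 -0.997] yaw 97.5 q [0.216 1.038 1.266 1.876 0.003 1.655]
```

Call:
move_arm(moves=[[[0.03,0.007,0.015,0,85],[0.06,0.013,0.015,0,85],[0.06,0.013,0.015,0,85]]])

```text
clock: 5.3
eef_pos: [0.7777, 0.1715, 0.1911]
tool_rot: [0.658, 0.753, -0.004, -0.005]
ft_force: [-0.5, -0.4, -1.2]
grip_width: 0.0725
grasp_force: 0.0
```

```bash
python3 s.py
```

```text
5.3 [0.7777 0.1715 0.1911] z [-0.012  0.    -1.   ] yaw 97.6 q [0.216 1.032 1.275 1.826 0.003 1.653]
```

Call:
move_arm(moves=[[[-0.05,-0.011,0,0,85],[-0.1,-0.022,-0.03,0,85],[-0.134,-0.03,-0.08,0,85],[-0.134,-0.03,-0.131,0,85],[-0.134,-0.03,-0.131,0,85]]])

```text
clock: 5.92
eef_pos: [0.638, 0.1404, 0.0555]
tool_rot: [0.658, 0.753, -0.008, -0.008]
ft_force: [0.5, -0.0, 0.4]
grip_width: 0.0725
grasp_force: 0.0
```

```bash
python3 s.py
```

```text
5.92 [0.638  0.1404 0.0555] z [-0.023 -0.002 -1.   ] yaw 97.6 q [0.215 0.674 0.216 1.136 0.003 1.653]
```

Call:
move_arm(moves=[[[0.006,0.002,-0.03,0,85],[0.006,0.002,-0.046,0,85],[0.006,0.002,-0.054,0,85],[0.006,0.002,-0.0555,0,85],[0.006,0.002,-0.0555,0,85]]])

```text
clock: 6.55
eef_pos: [0.6498, 0.1436, 0.0039]
tool_rot: [0.658, 0.753, -0.005, -0.005]
ft_force: [0.2, -0.5, -0.1]
grip_width: 0.0729
grasp_force: 0.0
```

```bash
python3 - <<'E'
from h import *
c=vision.camera('side');u,v=251,186
cv2.imwrite('pics/c2.png',cv2.resize(c['color'][v-60:v+40,u-65:u+65],None,fx=6,fy=6,interpolation=cv2.INTER_CUBIC)[:,:,::-1])
E
```

```text
(no output)
```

View pics/c2.png

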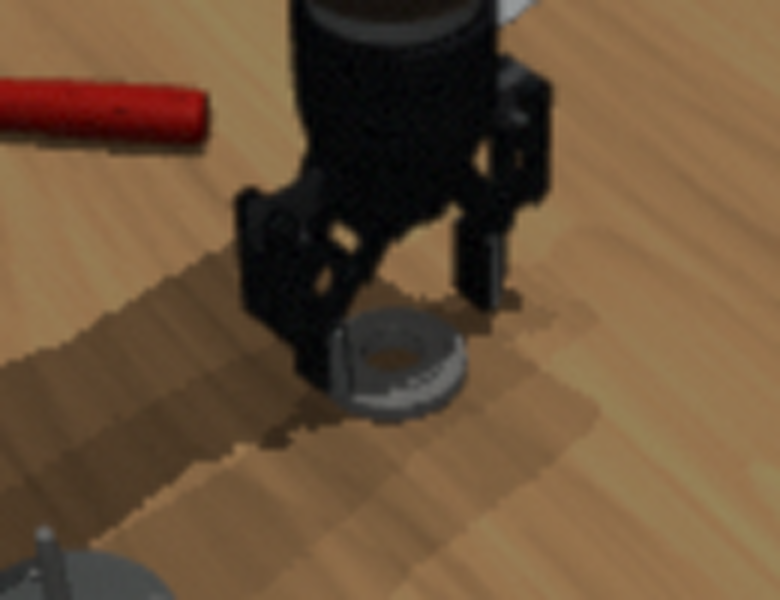

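The crop shows the fingers straddling the flange, about 6 mm off towards +x. I'll correct that and close.

Call:
move_arm(moves=[[[-0.0055,-0.001,-0.002,0,85],[-0.0055,-0.001,-0.003,0,85],[-0.0055,-0.001,-0.003,0,50],[-0.0055,-0.001,-0.003,0,50],[-0.0055,-0.001,-0.003,0,50]]])

```text
clock: 7.22
eef_pos: [0.6438, 0.1425, 0.0011]
tool_rot: [0.658, 0.753, -0.005, -0.006]
ft_force: [-0.9, -0.2, 4.6]
grip_width: 0.056
grasp_force: 62.4
```

```bash
python3 s.py
```

```text
7.22 [0.6438 0.1425 0.0011] z [-0.015 -0.    -1.   ] yaw 97.7 q [0.217 0.732 0.171 1.024 0.003 1.654]
```

Call:
move_arm(moves=[[[0,0,0.01,0,50],[0,0,0.03,0,50],[0,0,0.06,0,50],[0,0,0.09,0,50],[0,0,0.09,0,50]]])

```text
clock: 7.85
eef_pos: [0.6459, 0.143, 0.0931]
tool_rot: [0.658, 0.753, -0.003, -0.004]
ft_force: [0.2, 0.8, -2.2]
grip_width: 0.056
grasp_force: 64.0
```

```bash
python3 s.py; python3 - <<'E'
from h import *
a=[]
for n,(u,v) in(('side',(251,165)),('top',(211,190))):
    c=vision.camera(n)['color'];a.append(cv2.resize(c[v-45:v+35,u-45:u+45],(390,347),interpolation=cv2.INTER_CUBIC))
cv2.imwrite('pics/c3.png',np.hstack(a)[:,:,::-1])
E
```

```text
7.85 [0.6459 0.143  0.0931] z [-0.009  0.001 -1.   ] yaw 97.7 q [0.216 0.649 0.274 1.205 0.003 1.654]
```

View pics/c3.png

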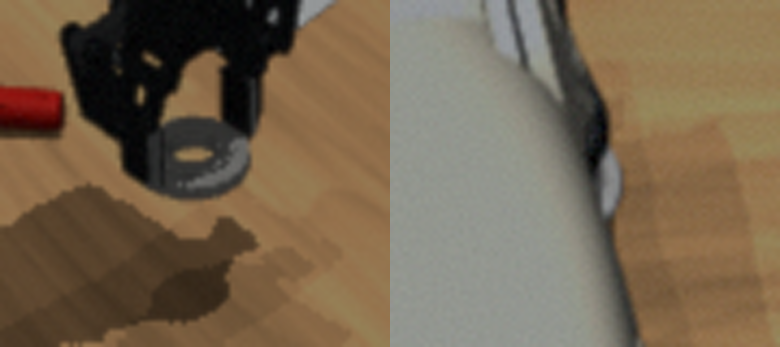

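Flange held level (side crop). I'll carry it towards the spindle.

Call:
move_arm(moves=[[[-0.02,-0.045,0.01,0,50],[-0.042,-0.09,0.02,0,50],[-0.063,-0.135,0.02,0,50],[-0.084,-0.18,0.02,0,50],[-0.105,-0.225,0.02,0,50]]])

```text
clock: 8.57
eef_pos: [0.5363, -0.0836, 0.1078]
tool_rot: [0.658, 0.753, -0.006, -0.007]
ft_force: [0.2, -0.2, -0.7]
grip_width: 0.0562
grasp_force: 64.2
```

Call:
move_arm(moves=[[[-0.02,-0.045,0,0,50],[-0.042,-0.09,0,0,50],[-0.063,-0.135,0,0,50],[-0.085,-0.178,0,0,50],[-0.085,-0.178,0,0,50]]])

```text
clock: 9.2
eef_pos: [0.4507, -0.2626, 0.108]
tool_rot: [0.66, 0.751, -0.006, -0.008]
ft_force: [1.1, -0.4, -3.2]
grip_width: 0.0561
grasp_force: 64.2
```

```bash
python3 s.py; python3 - <<'E'
from h import *
c=vision.camera('side');cv2.imwrite('pics/c4.png',c['color'][:,:,::-1])
im=c['color'];p=pix(c,(.455,-.26,.11)).astype(int);print(p,pix(c,(.455,-.26,.062)))
u,v=p;cv2.imwrite('pics/c4.png',cv2.resize(im[v-60:v+60,u-70:u+70],None,fx=5,fy=5,interpolation=cv2.INTER_CUBIC)[:,:,::-1])
E
```

```text
9.2 [ 0.4507 -0.2626  0.108 ] z [-0.019  0.001 -1.   ] yaw 97.3 q [-0.522  0.382 -0.132  1.073 -0.009  0.92 ]
[287 335] [286.74777795 350.08868356]
```

View pics/c4.png

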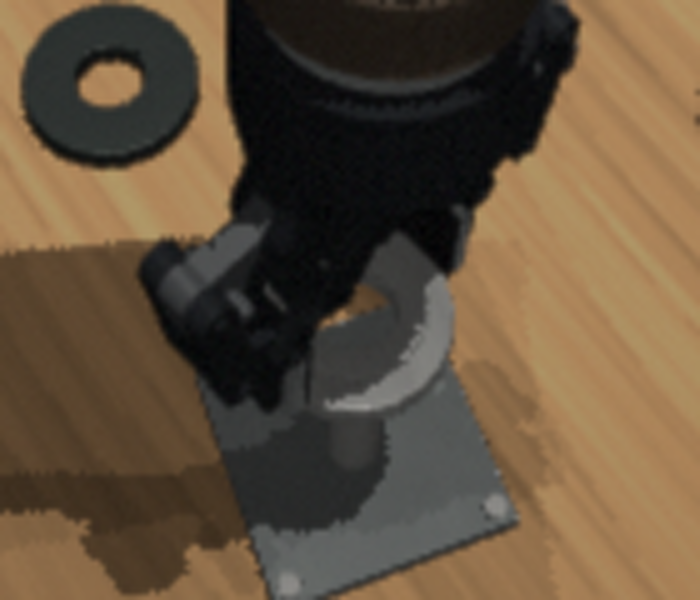

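Crop: the flange is held above the square plate and the spindle is just below it. Rim extremes are at crop x≈453 and y≈413. I'll check its centre against those.

```bash
cat >> h.py <<'E'
def rim(c,ctr,r):
    a=np.linspace(0,2*np.pi,180);q=np.array([pix(c,ctr+np.array([r*np.cos(t),r*np.sin(t),0])) for t in a])
    return q.min(0).round(1),q.max(0).round(1)
E
python3 - <<'E'
from h import *
c=vision.camera('side');o=monitor.get_obs();p=np.array(o['eef_pos'])
for d in(-.003,0.,.003):
    print(d,rim(c,p+[0,0,d],.03))
J=[pix(c,p+np.eye(3)[i]*.001)-pix(c,p) for i in range(2)];print('px per mm x,y',J)
u0,v0=217,275
g=cv2.cvtColor(c['color'],cv2.COLOR_RGB2GRAY).astype(float)
print(g[330,295:315].astype(int));print(g[345:365,285].astype(int))
E
```

```text
-0.003 (array([266., 320.]), array([306.5, 358.3]))
0.0 (array([266. , 319.1]), array([306.6, 357.4]))
0.003 (array([266. , 318.1]), array([306.8, 356.5]))
px per mm x,y [array([ 0.54479054, -0.3673258 ]), array([-0.40017456, -0.52162745])]
[ 62  60  61  61  60  59  65 104 117 121 120 108 124 131 132 132 129 128
 137 139]
[ 61  59  61  62  59  59  60  71 117 134 119  69  59  57  56  55  57  56
  57  56]
```

Call:
move_arm(moves=[[[0.0043,0.0015,0,0,50],[0.0043,0.0015,-0.01,0,50],[0.0043,0.0015,-0.03,0,50],[0.0043,0.0015,-0.05,0,50],[0.0043,0.0015,-0.05,0,50]]])

```text
clock: 9.93
eef_pos: [0.4565, -0.2572, 0.0577]
tool_rot: [0.658, 0.753, -0.006, -0.008]
ft_force: [-0.5, -0.5, -1.6]
grip_width: 0.0561
grasp_force: 64.3
```

```bash
python3 s.py; python3 - <<'E'
from h import *
c=vision.camera('side')
im=c['color'];p=pix(c,(.455,-.26,.08)).astype(int);print(p)
u,v=p;cv2.imwrite('pics/c5.png',cv2.resize(im[v-60:v+60,u-70:u+70],None,fx=5,fy=5,interpolation=cv2.INTER_CUBIC)[:,:,::-1])
E
```

```text
9.93 [ 0.4565 -0.2572  0.0577] z [-0.02   0.002 -1.   ] yaw 97.8 q [-0.508  0.441 -0.189  0.959 -0.008  0.927]
[287 344]
```

View pics/c5.png

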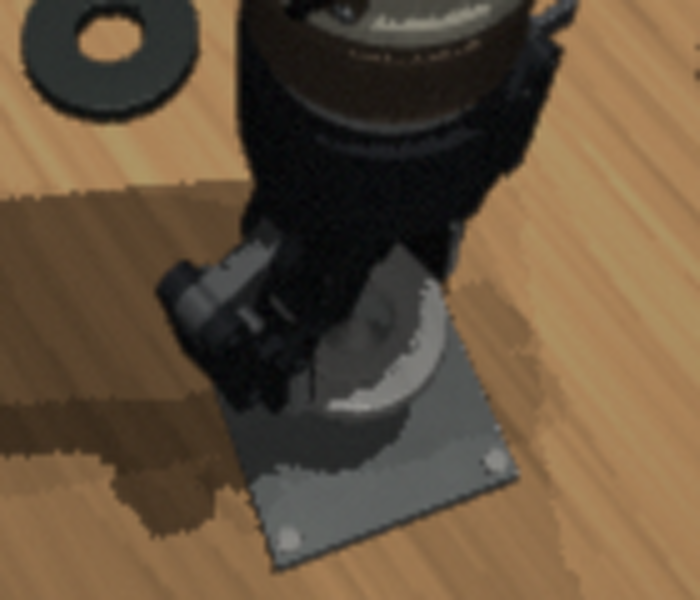

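The spindle tip shows through the bore and there is no contact force. I'll correct y by −3 mm and keep lowering.

Call:
move_arm(moves=[[[-0.001,-0.003,0,0,50],[-0.001,-0.003,-0.015,0,50],[-0.001,-0.003,-0.03,0,50],[-0.001,-0.003,-0.042,0,50],[-0.001,-0.003,-0.042,0,50]]])

```text
clock: 10.6
eef_pos: [0.4555, -0.2613, 0.0162]
tool_rot: [0.658, 0.753, -0.006, -0.008]
ft_force: [0.5, -0.5, -1.7]
grip_width: 0.0562
grasp_force: 64.3
```

Call:
move_arm(moves=[[[0,0,-0.003,0,50],[0,0,-0.006,0,50],[0,0,-0.006,0,50]]])

```text
clock: 10.98
eef_pos: [0.4569, -0.262, 0.0119]
tool_rot: [0.658, 0.753, -0.005, -0.006]
ft_force: [0.0, 0.7, -2.2]
grip_width: 0.0564
grasp_force: 64.3
```

Call:
move_arm(moves=[[[0,0,-0.002,0,50],[0,0,-0.003,0,50],[0,0,-0.003,0,50]]])

```text
clock: 11.35
eef_pos: [0.457, -0.2621, 0.0091]
tool_rot: [0.658, 0.753, -0.005, -0.006]
ft_force: [0.3, 0.7, 1.1]
grip_width: 0.0559
grasp_force: 64.6
```

Call:
move_arm(moves=[[[0,0,0,0,85],[0,0,0,0,85],[0,0,0.005,0,85],[0,0,0.06,0,85],[0,0,0.11,0,85]]])

```text
clock: 11.98
eef_pos: [0.4567, -0.2619, 0.1202]
tool_rot: [0.658, 0.753, -0.005, -0.006]
ft_force: [0.0, -0.1, -1.0]
grip_width: 0.0725
grasp_force: 0.0
```

Call:
move_arm(moves=[[[0.002,0.04,0,0,92],[0.004,0.08,0,0,92],[0.006,0.12,0,0,92],[0.008,0.169,-0.02,0,92],[0.008,0.169,-0.06,0,92]]])

```text
clock: 12.6
eef_pos: [0.4671, -0.0905, 0.0604]
tool_rot: [0.656, 0.754, -0.004, -0.004]
ft_force: [0.4, -0.9, -0.4]
grip_width: 0.0784
grasp_force: 0.0
```

```bash
python3 s.py; python3 - <<'E'
from h import *
for n,uv,z in(('side',(287,360),.017),('top',(378,268),.017)):
    c=vision.camera(n);im=c['color'];u,v=uv
    cv2.imwrite(f'pics/d_{n}.png',cv2.resize(im[v-40:v+40,u-45:u+45],(390,347),interpolation=cv2.INTER_CUBIC)[:,:,::-1])
cv2.imwrite('pics/c6.png',np.hstack([cv2.imread('pics/d_side.png'),cv2.imread('pics/d_top.png')]))
E
```

```text
12.6 [ 0.4671 -0.0905  0.0604] z [-0.01  -0.001 -1.   ] yaw 98.0 q [-0.19   0.351 -0.326  0.904 -0.003  1.242]
```

View pics/c6.png

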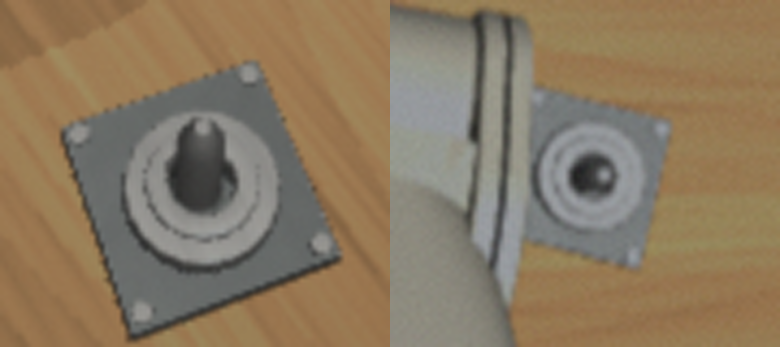

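Flange seated flat on the square plate with the spindle through it. The wheel is next.

Call:
move_arm(moves=[[[-0.003,-0.002,-0.025,0,92],[-0.003,-0.002,-0.045,0,92],[-0.003,-0.002,-0.054,0,92],[-0.003,-0.002,-0.054,0,92],[-0.003,-0.002,-0.054,0,92]]])

```text
clock: 13.32
eef_pos: [0.4628, -0.0954, 0.0059]
tool_rot: [0.658, 0.753, -0.005, -0.005]
ft_force: [0.0, 0.3, 0.2]
grip_width: 0.0787
grasp_force: 0.0
```

Call:
move_arm(moves=[[[0.001,0.002,-0.005,0,92],[0.001,0.002,-0.008,0,92],[0.001,0.002,-0.008,0,92],[0.001,0.002,-0.008,0,60],[0.001,0.002,-0.008,0,60]]])

```text
clock: 13.95
eef_pos: [0.463, -0.093, -0.0022]
tool_rot: [0.658, 0.753, -0.005, -0.006]
ft_force: [-1.6, -0.6, 6.9]
grip_width: 0.0647
grasp_force: 64.6
```

Call:
move_arm(moves=[[[0,0,0,0,60],[0,0,0,0,60]]])

```text
clock: 14.2
eef_pos: [0.4631, -0.093, -0.0022]
tool_rot: [0.658, 0.753, -0.005, -0.006]
ft_force: [-1.2, 0.1, 6.7]
grip_width: 0.0649
grasp_force: 64.6
```

Call:
move_arm(moves=[[[0,0,0.02,0,60],[0,0,0.06,0,60],[0,-0.02,0.11,0,60],[-0.002,-0.06,0.118,0,60],[-0.003,-0.1,0.118,0,60]]])

```text
clock: 14.82
eef_pos: [0.4608, -0.1942, 0.1165]
tool_rot: [0.658, 0.753, -0.005, -0.004]
ft_force: [1.1, -0.4, -0.0]
grip_width: 0.0645
grasp_force: 66.9
```

Call:
move_arm(moves=[[[-0.002,-0.04,0,0,60],[-0.003,-0.069,0,0,60],[-0.003,-0.069,0,0,60],[-0.003,-0.069,0,0,60],[-0.003,-0.069,0,0,60]]])

```text
clock: 15.45
eef_pos: [0.4567, -0.2609, 0.1147]
tool_rot: [0.658, 0.753, -0.005, -0.006]
ft_force: [-0.3, -0.3, -0.8]
grip_width: 0.0649
grasp_force: 66.9
```

```bash
python3 s.py; python3 - <<'E'
from h import *
c=vision.camera('side')
im=c['color'];p=pix(c,(.455,-.26,.08)).astype(int);print(p)
print(rim(c,np.array(monitor.get_obs()['eef_pos'])+[0,0,.002],.034))
u,v=p;cv2.imwrite('pics/c7.png',cv2.resize(im[v-60:v+60,u-70:u+70],None,fx=5,fy=5,interpolation=cv2.INTER_CUBIC)[:,:,::-1])
E
```

```text
15.45 [ 0.4567 -0.2609  0.1147] z [-0.016  0.    -1.   ] yaw 97.7 q [-0.515  0.381 -0.114  1.09  -0.008  0.921]
[287 344]
(array([266.1, 312.7]), array([312.5, 356.3]))
```

View pics/c7.png

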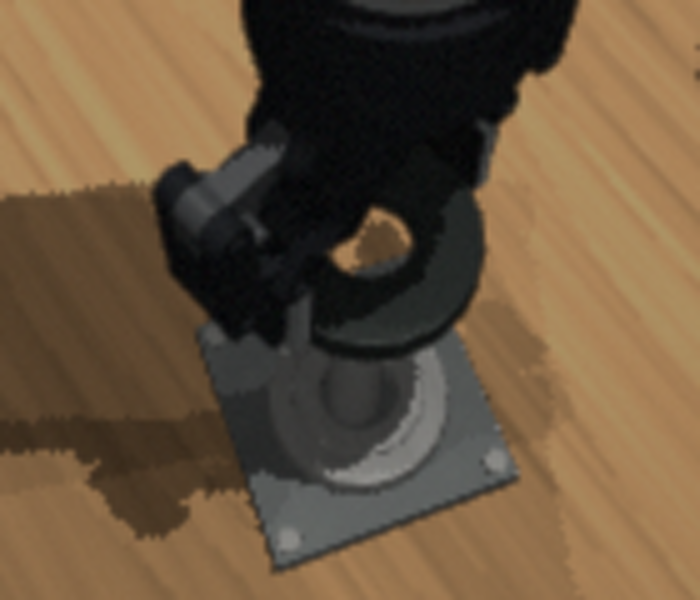

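The wheel is held level over the spindle with its rim centred to within 1–2 mm. I'll lower it in steps.

Call:
move_arm(moves=[[[-0.001,-0.001,-0.02,0,60],[-0.001,-0.001,-0.04,0,60],[-0.001,-0.001,-0.055,0,60],[-0.001,-0.001,-0.07,0,60],[-0.001,-0.001,-0.07,0,60]]])

```text
clock: 16.12
eef_pos: [0.455, -0.2623, 0.0436]
tool_rot: [0.658, 0.753, -0.006, -0.007]
ft_force: [-0.3, 1.4, -1.0]
grip_width: 0.0645
grasp_force: 66.8
```

Call:
move_arm(moves=[[[0,0,-0.01,0,60],[0,0,-0.018,0,60],[0,0,-0.021,0,60],[0,0,-0.021,0,60]]])

```text
clock: 16.62
eef_pos: [0.4557, -0.263, 0.0236]
tool_rot: [0.658, 0.753, -0.005, -0.006]
ft_force: [-0.3, -0.2, -0.8]
grip_width: 0.0646
grasp_force: 66.8
```

Call:
move_arm(moves=[[[0,0.001,-0.0015,0,60],[0,0.001,-0.003,0,60],[0,0.001,-0.003,0,60]]])

```text
clock: 17.0
eef_pos: [0.4559, -0.2621, 0.0209]
tool_rot: [0.658, 0.753, -0.005, -0.006]
ft_force: [0.0, -0.1, -0.7]
grip_width: 0.0645
grasp_force: 66.8
```

Call:
move_arm(moves=[[[0,0,-0.001,0,60],[0,0,-0.0015,0,60],[0,0,-0.0015,0,60]]])

```text
clock: 17.38
eef_pos: [0.456, -0.2621, 0.0199]
tool_rot: [0.658, 0.753, -0.005, -0.005]
ft_force: [-1.4, 1.6, 3.8]
grip_width: 0.0647
grasp_force: 67.4
```

Call:
move_arm(moves=[[[0,0,0,0,92],[0,0,0,0,92],[0,0,0.005,0,92],[0,0,0.055,0,92],[0,0.02,0.1,0,92]]])

```text
clock: 18.0
eef_pos: [0.4559, -0.2427, 0.1206]
tool_rot: [0.659, 0.752, -0.005, -0.006]
ft_force: [0.5, -0.3, -0.5]
grip_width: 0.0786
grasp_force: 0.0
```

Call:
move_arm(moves=[[[0,0.06,0,0,65],[0,0.12,0,0,65],[0,0.18,0,0,65],[0,0.24,0,0,65],[0,0.3,0,0,65]]])

```text
clock: 18.62
eef_pos: [0.4559, 0.0598, 0.1199]
tool_rot: [0.658, 0.753, -0.005, -0.005]
ft_force: [0.7, 0.6, 0.9]
grip_width: 0.0557
grasp_force: 0.0
```

Call:
move_arm(moves=[[[0.002,0.06,0,0,65],[0.003,0.12,0,0,65],[0.003,0.18,0,0,65],[0.003,0.213,-0.02,0,65],[0.003,0.213,-0.06,0,65]]])

```text
clock: 19.25
eef_pos: [0.4607, 0.2751, 0.0607]
tool_rot: [0.657, 0.754, -0.002, -0.005]
ft_force: [0.4, -1.4, -0.5]
grip_width: 0.0556
grasp_force: 0.0
```

Call:
move_arm(moves=[[[0,0,-0.02,0,65],[0,0,-0.03,0,65],[0,0,-0.03,0,65],[0,0,-0.03,0,65]]])

```text
clock: 19.75
eef_pos: [0.4598, 0.2713, 0.0305]
tool_rot: [0.658, 0.753, -0.004, -0.005]
ft_force: [-0.7, -0.3, 0.5]
grip_width: 0.0551
grasp_force: 0.0
```

```bash
python3 s.py; python3 - <<'E'
from h import *
a=[]
for n,(u,v) in(('side',(287,360)),('side',(160,180)),('top',(157,269))):
    c=vision.camera(n);im=c['color']
    a.append(cv2.resize(im[v-40:v+40,u-40:u+40],(260,260),interpolation=cv2.INTER_CUBIC)[:,:,::-1])
cv2.imwrite('pics/c8.png',np.hstack(a))
E
```

```text
19.75 [0.4598 0.2713 0.0305] z [-0.014  0.001 -1.   ] yaw 97.6 q [ 0.529  0.486 -0.199  0.897  0.008  1.966]
```

View pics/c8.png

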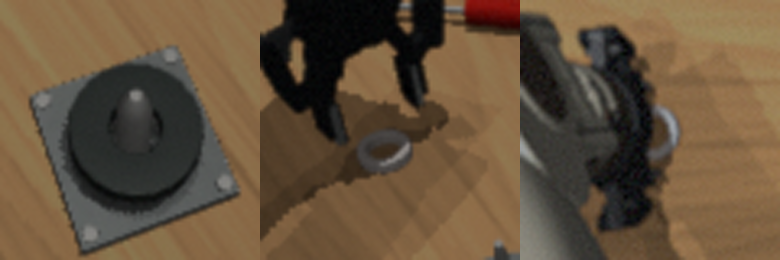

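The wheel is seated and the gripper is centred over the ring. I'll descend and grip.

Call:
move_arm(moves=[[[0,-0.001,-0.015,0,65],[0,-0.001,-0.024,0,65],[0,-0.001,-0.0265,0,65],[0,-0.001,-0.0265,0,30],[0,-0.001,-0.0265,0,30]]])

```text
clock: 20.52
eef_pos: [0.4592, 0.2702, 0.0032]
tool_rot: [0.658, 0.753, -0.005, -0.006]
ft_force: [-0.3, -0.6, -0.1]
grip_width: 0.0361
grasp_force: 59.9
```

Call:
move_arm(moves=[[[0,0,0,0,30],[0,0,0,0,30]]])

```text
clock: 20.78
eef_pos: [0.459, 0.2701, 0.003]
tool_rot: [0.658, 0.753, -0.005, -0.006]
ft_force: [-0.2, -0.0, 0.7]
grip_width: 0.0365
grasp_force: 59.9
```

Call:
move_arm(moves=[[[0,0,0.02,0,30],[0,0,0.07,0,30],[0,-0.02,0.117,0,30],[0,-0.07,0.117,0,30],[0,-0.13,0.117,0,30]]])

```text
clock: 21.4
eef_pos: [0.4597, 0.1396, 0.121]
tool_rot: [0.657, 0.754, -0.004, -0.005]
ft_force: [0.7, -0.9, -0.3]
grip_width: 0.0366
grasp_force: 60.1
```

Call:
move_arm(moves=[[[0,-0.06,0,0,30],[0,-0.12,0,0,30],[0,-0.18,0,0,30],[0,-0.24,0,0,30],[-0.002,-0.3,0,0,30]]])

```text
clock: 22.02
eef_pos: [0.4568, -0.162, 0.1202]
tool_rot: [0.658, 0.753, -0.005, -0.005]
ft_force: [-0.1, 0.4, 0.1]
grip_width: 0.0366
grasp_force: 60.1
```

Call:
move_arm(moves=[[[-0.001,-0.06,0,0,30],[-0.001,-0.102,0,0,30],[-0.001,-0.102,0,0,30],[-0.001,-0.102,0,0,30],[-0.001,-0.102,0,0,30]]])

```text
clock: 22.65
eef_pos: [0.4558, -0.2607, 0.1198]
tool_rot: [0.658, 0.753, -0.005, -0.006]
ft_force: [0.4, -0.1, -0.2]
grip_width: 0.0366
grasp_force: 60.1
```

```bash
python3 s.py; python3 - <<'E'
from h import *
c=vision.camera('side')
im=c['color'];p=pix(c,(.455,-.26,.08)).astype(int)
print(rim(c,np.array(monitor.get_obs()['eef_pos'])+[0,0,-.003],.02))
u,v=p;cv2.imwrite('pics/c9.png',cv2.resize(im[v-60:v+60,u-70:u+70],None,fx=5,fy=5,interpolation=cv2.INTER_CUBIC)[:,:,::-1])
E
```

```text
22.65 [ 0.4558 -0.2607  0.1198] z [-0.016  0.    -1.   ] yaw 97.8 q [-0.515  0.375 -0.109  1.101 -0.008  0.92 ]
(array([275.1, 321.3]), array([302.4, 346.9]))
```

View pics/c9.png

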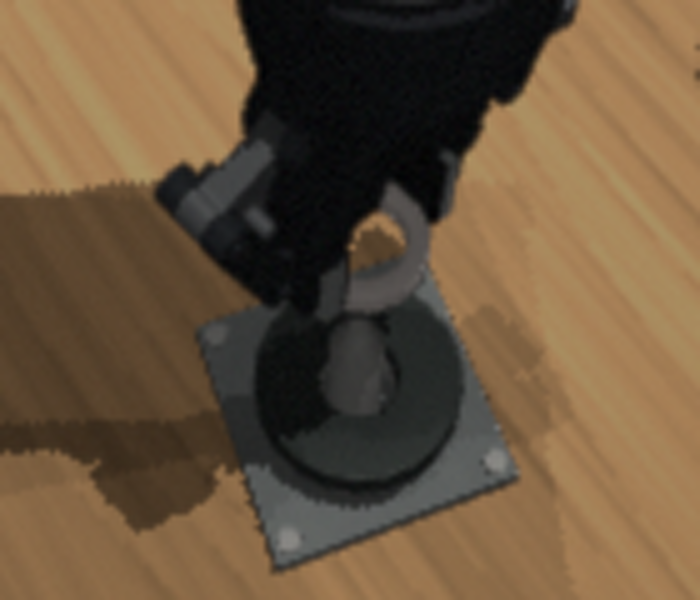

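The ring is over the spindle and its rim matches the prediction to within 1 mm. Lowering.

Call:
move_arm(moves=[[[0.001,-0.001,-0.02,0,30],[0.001,-0.001,-0.035,0,30],[0.001,-0.001,-0.05,0,30],[0.001,-0.001,-0.065,0,30],[0.001,-0.001,-0.065,0,30]]])

```text
clock: 23.32
eef_pos: [0.4557, -0.2623, 0.0533]
tool_rot: [0.658, 0.753, -0.006, -0.007]
ft_force: [-0.3, 2.0, -0.6]
grip_width: 0.0364
grasp_force: 60.1
```

Call:
move_arm(moves=[[[0,0,-0.008,0,30],[0,0,-0.013,0,30],[0,0,-0.016,0,30],[0,0,-0.016,0,30]]])

```text
clock: 23.82
eef_pos: [0.4568, -0.263, 0.0388]
tool_rot: [0.658, 0.753, -0.005, -0.006]
ft_force: [-0.5, -0.3, -0.5]
grip_width: 0.0364
grasp_force: 60.1
```

Call:
move_arm(moves=[[[0,0.0005,-0.001,0,30],[0,0.0005,-0.002,0,30],[0,0.0005,-0.002,0,30]]])

```text
clock: 24.2
eef_pos: [0.457, -0.2626, 0.037]
tool_rot: [0.658, 0.753, -0.005, -0.006]
ft_force: [-0.1, 0.7, -1.1]
grip_width: 0.0367
grasp_force: 60.1
```

Call:
move_arm(moves=[[[0,0,-0.001,0,30],[0,0,-0.0015,0,30],[0,0,-0.0015,0,30]]])

```text
clock: 24.58
eef_pos: [0.457, -0.2626, 0.0368]
tool_rot: [0.658, 0.753, -0.005, -0.005]
ft_force: [-2.9, 1.4, 8.9]
grip_width: 0.0365
grasp_force: 61.1
```

Call:
move_arm(moves=[[[0,0,0,0,65],[0,0,0,0,65],[0,0,0.005,0,65],[0,0,0.04,0,65],[0,0,0.085,0,65]]])

```text
clock: 25.2
eef_pos: [0.4559, -0.262, 0.1202]
tool_rot: [0.658, 0.753, -0.006, -0.007]
ft_force: [1.2, -0.2, -0.1]
grip_width: 0.0556
grasp_force: 0.0
```

```bash
python3 s.py; python3 - <<'E'
from h import *
for n,uv,z in(('side',(322,280),.014),('top',(338,207),.014)):
    c=vision.camera(n);u,v=uv;r=16;k=8
    im=cv2.resize(c['color'][v-r:v+r,u-r:u+r],None,fx=k,fy=k,interpolation=cv2.INTER_CUBIC)
    s=cv2.cvtColor(cv2.GaussianBlur(im,(9,9),0),cv2.COLOR_RGB2HSV)[:,:,1]
    t,m=cv2.threshold(s,0,255,cv2.THRESH_BINARY_INV|cv2.THRESH_OTSU)
    ct=max(cv2.findContours(m,cv2.RETR_EXTERNAL,cv2.CHAIN_APPROX_NONE)[0],key=cv2.contourArea)
    h=cv2.convexHull(ct)[:,0]
    W=np.array([onplane(c,((x+.5)/k-.5+u-r,(y+.5)/k-.5+v-r),.007)[:2] for x,y in h])
    A=cv2.moments(W.astype(np.float32).reshape(-1,1,2));ctr=np.array([A['m10'],A['m01']])/A['m00']
    d=np.arange(0,180,2);w=[np.ptp((W-ctr)@[np.cos(np.radians(a)),np.sin(np.radians(a))])*1e3 for a in d]
    f=np.angle(np.sum(np.array(w)*np.exp(6j*np.radians(d))))/6
    print(n,t,ctr.round(4),'max width dir(corner) deg mod60',np.degrees(f).round(1),np.round(w[::5],1))
E
```

```text
25.2 [ 0.4559 -0.262   0.1202] z [-0.019  0.001 -1.   ] yaw 97.7 q [-0.517  0.378 -0.104  1.106 -0.008  0.92 ]
side 66.0 [ 0.6073 -0.1673] max width dir(corner) deg mod60 22.2 [85.  89.1 90.5 89.2 85.2 78.5 73.  68.8 62.4 54.2 49.9 49.7 48.7 52.4
 57.6 66.3 74.  79.5]
top 72.0 [ 0.6072 -0.1687] max width dir(corner) deg mod60 -0.4 [41.1 40.4 38.5 37.1 38.2 39.6 40.  39.8 38.8 37.3 39.1 40.8 41.6 41.1
 39.8 38.1 40.  41. ]
```

The top view puts the nut's corners at 0° mod 60 and its centre at (0.608, -0.169). I'll close at 30°, which is a turn of +22°.

Call:
move_arm(moves=[[[0.04,0.025,0,8,65],[0.09,0.055,0,15,65],[0.13,0.08,-0.02,22,65],[0.152,0.093,-0.05,22,65],[0.152,0.093,-0.08,22,65]]])

```text
clock: 25.92
eef_pos: [0.6106, -0.1679, 0.0387]
tool_rot: [0.501, 0.865, -0.006, -0.004]
ft_force: [-0.8, -0.8, -0.6]
grip_width: 0.0555
grasp_force: 0.0
```

Call:
move_arm(moves=[[[0,0,0,0,65],[0,0,0,0,65],[0,0,0,0,65]]])

```text
clock: 26.3
eef_pos: [0.6099, -0.1703, 0.0423]
tool_rot: [0.503, 0.864, -0.006, -0.003]
ft_force: [0.4, -0.4, -0.3]
grip_width: 0.0556
grasp_force: 0.0
```

```bash
python3 s.py; python3 - <<'E'
from h import *
a=[]
for n,(u,v) in(('side',(287,350)),('side',(322,275)),('top',(338,207))):
    c=vision.camera(n);im=c['color']
    a.append(cv2.resize(im[v-40:v+40,u-40:u+40],(260,260),interpolation=cv2.INTER_CUBIC)[:,:,::-1])
cv2.imwrite('pics/c10.png',np.hstack(a))
E
```

```text
26.3 [ 0.6099 -0.1703  0.0423] z [-0.011 -0.007 -1.   ] yaw 119.6 q [-0.268  0.639  0.114  1.054 -0.01   0.786]
```

View pics/c10.png

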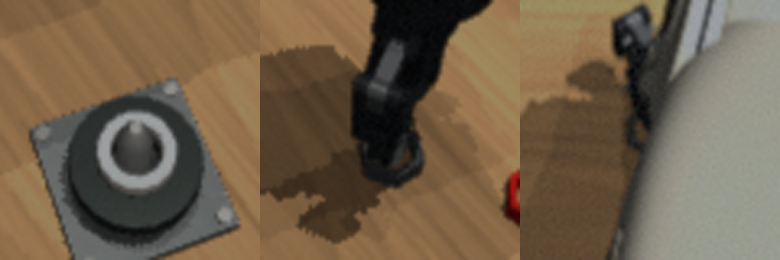

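The ring is seated and the dark nut sits between the fingers. I'll descend and close.

Call:
move_arm(moves=[[[-0.002,0.001,-0.015,0,65],[-0.002,0.001,-0.03,0,65],[-0.002,0.001,-0.037,0,65],[-0.002,0.001,-0.037,0,65],[-0.002,0.001,-0.037,0,25]]])

```text
clock: 27.08
eef_pos: [0.6072, -0.1686, 0.0035]
tool_rot: [0.503, 0.865, -0.006, -0.004]
ft_force: [-0.6, -0.4, 0.2]
grip_width: 0.0385
grasp_force: 0.0
```

Call:
move_arm(moves=[[[0,0,0,0,25],[0,0,0,0,25],[0,0,0,0,25]]])

```text
clock: 27.45
eef_pos: [0.6074, -0.1686, 0.004]
tool_rot: [0.503, 0.865, -0.006, -0.004]
ft_force: [0.5, -0.5, 2.4]
grip_width: 0.0338
grasp_force: 60.5
```

Call:
move_arm(moves=[[[0,0,0.03,0,25],[0,0,0.08,0,25],[-0.03,-0.02,0.12,0,25],[-0.08,-0.05,0.12,0,25],[-0.12,-0.075,0.12,0,25]]])

```text
clock: 28.08
eef_pos: [0.4854, -0.2442, 0.124]
tool_rot: [0.502, 0.865, -0.006, -0.004]
ft_force: [0.5, 0.3, 0.6]
grip_width: 0.0339
grasp_force: 60.2
```

Call:
move_arm(moves=[[[-0.03,-0.0185,0,0,25],[-0.03,-0.0185,0,0,25],[-0.03,-0.0185,0,0,25],[-0.03,-0.0185,0,0,25]]])

```text
clock: 28.58
eef_pos: [0.4578, -0.2615, 0.1233]
tool_rot: [0.502, 0.865, -0.006, -0.005]
ft_force: [0.0, -0.7, -1.0]
grip_width: 0.0343
grasp_force: 60.2
```

```bash
python3 s.py; python3 - <<'E'
from h import *
c=vision.camera('side')
im=c['color'];p=pix(c,(.455,-.26,.08)).astype(int)
print(rim(c,np.array(monitor.get_obs()['eef_pos'])+[0,0,-.004],.0195))
u,v=p;cv2.imwrite('pics/c11.png',cv2.resize(im[v-60:v+60,u-70:u+70],None,fx=5,fy=5,interpolation=cv2.INTER_CUBIC)[:,:,::-1])
E
```

```text
28.57 [ 0.4578 -0.2615  0.1233] z [-0.014 -0.006 -1.   ] yaw 119.7 q [-0.512  0.372 -0.103  1.104 -0.012  0.54 ]
(array([276.7, 320.6]), array([303.4, 345.6]))
```

View pics/c11.png

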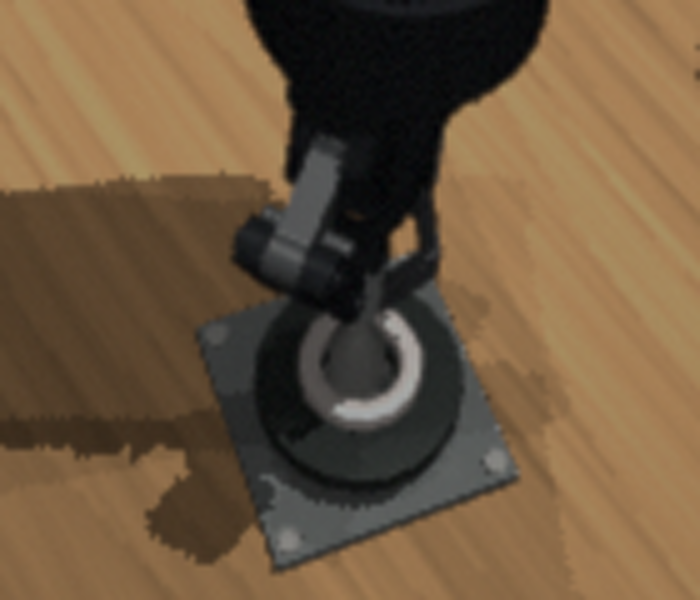

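The nut is over the spindle with its right corner at crop x≈438, as predicted. Lowering.

Call:
move_arm(moves=[[[-0.001,0,-0.02,0,25],[-0.001,-0.0005,-0.035,0,25],[-0.001,-0.0005,-0.05,0,25],[-0.001,-0.0005,-0.06,0,25],[-0.001,-0.0005,-0.06,0,25]]])

```text
clock: 29.25
eef_pos: [0.4553, -0.2621, 0.0623]
tool_rot: [0.503, 0.865, -0.006, -0.006]
ft_force: [0.3, -0.5, -0.5]
grip_width: 0.0341
grasp_force: 60.2
```

Call:
move_arm(moves=[[[0,0,-0.006,0,25],[0,0,-0.01,0,25],[0,0,-0.0125,0,25],[0,0,-0.0125,0,25]]])

```text
clock: 29.75
eef_pos: [0.4558, -0.2625, 0.0508]
tool_rot: [0.503, 0.864, -0.006, -0.005]
ft_force: [-0.4, -0.2, -0.7]
grip_width: 0.0343
grasp_force: 60.2
```

Call:
move_arm(moves=[[[0.0005,0,-0.0015,0,25],[0.0005,0,-0.0025,0,25],[0.0005,0,-0.0025,0,25]]])

```text
clock: 30.12
eef_pos: [0.4563, -0.2625, 0.0483]
tool_rot: [0.503, 0.865, -0.006, -0.005]
ft_force: [0.6, -0.2, -0.3]
grip_width: 0.0342
grasp_force: 60.2
```

Call:
move_arm(moves=[[[0,0,-0.001,0,25],[0,0,-0.0015,0,25],[0,0,-0.0015,0,25]]])

```text
clock: 30.5
eef_pos: [0.4565, -0.2626, 0.0479]
tool_rot: [0.503, 0.865, -0.006, -0.004]
ft_force: [-2.4, 0.5, 5.7]
grip_width: 0.034
grasp_force: 61.0
```

Contact. I'll release, rise clear and check.

Call:
move_arm(moves=[[[0,0,0,0,65],[0,0,0,0,65],[0,0,0.005,0,65],[0,0,0.04,0,65],[0,0,0.09,0,65]]])

```text
clock: 31.12
eef_pos: [0.4552, -0.2618, 0.1365]
tool_rot: [0.503, 0.864, -0.006, -0.007]
ft_force: [1.2, -0.5, 0.1]
grip_width: 0.0558
grasp_force: 0.0
```

Call:
move_arm(moves=[[[0,0.05,0.02,0,65],[0,0.1,0.02,0,65],[0,0.15,0.02,0,65],[0,0.15,0.02,0,65]]])

```text
clock: 31.62
eef_pos: [0.4562, -0.1098, 0.1573]
tool_rot: [0.5, 0.866, -0.006, -0.005]
ft_force: [-0.2, -1.5, -0.0]
grip_width: 0.0554
grasp_force: 0.0
```

```bash
python3 - <<'E'
from h import *
a=[]
for n,(u,v) in(('side',(287,350)),('top',(378,268))):
    c=vision.camera(n);im=c['color']
    a.append(cv2.resize(im[v-40:v+40,u-40:u+40],(390,390),interpolation=cv2.INTER_CUBIC)[:,:,::-1])
cv2.imwrite('pics/c12.png',np.hstack(a))
E
```

```text
(no output)
```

View pics/c12.png

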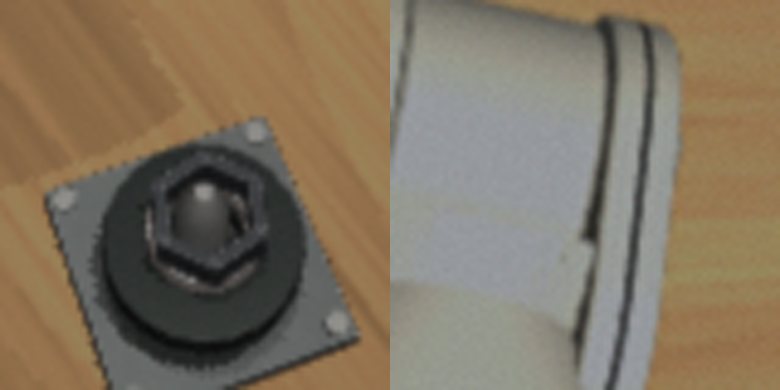

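The side crop shows the stack complete and level, with the spindle tip inside the nut's bore at (203,190). I'm handing it in.

```bash
python3 -c "
from workcell import job
print(job.job_done())"
```

```text
the job is handed in; nothing more can be done
None
```

The flange, wheel, clamp ring and nut are stacked in that order on the thick spindle, each lowered until it made contact and then released; I handed the job in at about 32 s, and no verdict came back.

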